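# Fit the tool rest on the sharpening machine's studs and clamp it

### The arm

A 7-joint arm with a two-finger parallel gripper is mounted at the origin on the work surface. World frame = base frame: x ahead of the robot, y to its left, z up, the work surface at z = 0. Lengths are in m, angles in degrees, forces in N, time in s.
With the tool pointing down it reaches from about 0.425 to 0.825 m from the base axis. Payload 3.6 kg.
Tool frame: the origin (TCP) lies between the finger pads; the fingertips stand 8 mm ahead of it and the grasp point (between the pads) lies 11 mm behind it; z points along the fingers, y is the line along which they close (so a half turn about z gives the same grasp; the last joint's range is limited). The gripper opens to 85 mm and grips with 20 to 120 N. Pads are 22 mm wide; open, the fingers measure 114 mm over their backs; the gripper's body (76 mm by 85 mm) begins 54 mm behind the grasp point. The pads swing forward as they close: fully open they stand 13 mm farther back than shut.
Start: joints at [63.455, 35.231, -0.722, 81.555, 0.464, 63.22, -2.315], TCP at [0.275, -0.589, 0.239] pointing down, gripper open.
Joint ranges: [-178.69, 178.69], [-17.37, 117.87], [-77.05, 75.6], [15.02, 138.74], [-78.02, 258.01], [0.78, 113.62], [-162.83, 162.83]. Speed limits (degrees/s): [159.86, 159.86, 180, 180, 180, 180, 180].

### API

Orientations are given as [roll, pitch, yaw] about the fixed x, y, z axes, in that order (R = Rz(yaw) Ry(pitch) Rx(roll)).
In Python, from cell import state, vision, ticket, nets gives the robot as it stands. The module is installed in compiled form; this text tells all that it offers.
- The arm moves only by the shell command python3 -m creep 'ROWS' [FORCE]. ROWS is a JSON object whose one key "rows" holds a list of rows, each a list of 7 numbers: the shift along the world's x, y, z in m, then the turn, a rotation vector about the world's x, y, z in degrees, then the opening, from 0 (shut) to 1 (fully open). In form: {"rows": [[x, y, z, wx, wy, wz, gripper], ...]}. A call has 1 to 8 rows; each row is the pose to reach, as a shift and turn from the pose commanded when the call began; what a row does not reach only later rows make up. A row lasts 1/12 s, in which the tool goes at most 41.7 mm and 7.16 degrees, less where a joint would pass 70% of its speed; a pose out of reach is approached as far as the arm can. A call with a gripper value outside its range is refused whole. The fingers move at their own pace and stop on an object; FORCE is the grip in N (left out, the last holds). Time passes only in rows, so rows that repeat a pose let the fingers close. It gives the time, the measured TCP pose, the force, the opening and the grip force at its end, in the units of the state.
- state(): the state, without advancing time (a new reading comes with each control period).
- vision.read_camera(name): name is "scene" or "top" or "wrist"; returns a dict with "image" (384x512x3 uint8, blue, green, red), "vfov" (degrees; the focal length in pixels is half the picture's height over the tangent of half this angle, whatever the lens; pixels are square), "cx", "cy" (the principal point, pixels), "D" ([k1, k2, p1, p2, k3] as OpenCV has them; the pictures are not rectified), "cam_to_world" (4x4, takes a point from camera to world coordinates); the wrist camera has in their place "mount" (4x4, takes a point from camera to tool coordinates, whose origin is the TCP and whose axes are the flange's). Camera axes: x right, y down, z forward; pixel columns grow to the right and rows downward; lengths in m; the calibration is good to about 2 mm. A picture is of the moment at which its call begins: read the wrist's pose just before it. There is no depth.
- ticket.close_job(): hands the job in; it is judged then, once.
Trained networks look in the newest picture that a camera, given by its name, has taken for a name from the list of things; names that differ only in an ending like _2 or _b are one class to them, and where a whole thing is asked for, a point or a joint stands for the part that bears it (a point fixed in the world has none). Each returns a list of dicts, best first, with "p" (0 to 1); they miss things now and then, are a little off and sometimes report something else, mostly with a low value. They report only what shows in the picture. A call takes as long as a camera call. They do not tell look-alikes from the thing itself.
- nets.spot_in(label, camera): "centre" ([x, y, z] in m, in world coordinates, good to about 4 mm: the middle of the surface that is visible of it).
- nets.masks_of(label, camera): "mask" (384x512 bool, what is visible of it).
- nets.pinpoint(label, camera): "centre" ([x, y, z] in m, in world coordinates, good to about 4 mm: a listed point, or the origin of a listed thing).
The state is a dict: "time_s": time; "joints": joint angles; "joint_vel": joint speeds; "effort": joint torques, N m; "eef_pos": TCP position; "ee_rot": TCP orientation; "ft_force": force on the tool from outside, world axes, zero at the start; "ft_torque": the same for the moment, N m; "finger_gap": opening from 0.0 (shut) to 1.0 (fully open); "grip_force": force on a finger pad.
Only numpy, scipy, OpenCV 4.12 (cv2) and the standard library are available. Lean on these libraries where they do the work, as an engineer would, in place of code of your own. Each camera call takes 0.05 s, during which the arm holds its last target. There are 200 camera calls.

### The job

Mount the steel tool rest on the red sharpening machine: lay its foot plate on the two studs that stand in the deck's slot, its length along the slot, and slide it gently along the slot until both holes drop over the studs; lower it, still held, until it lies flush on the deck. Let go of it, then swing the clamp round by its black knob, over the foot plate, as far as it goes. Never press, ram or drop the rest hard onto the machine, and leave the other things on the bench as they are.

Things in the scene. Friction and masses are not known exactly. Their poses are not given: they have to be found in the camera images.
- machine: the fixed red sharpening machine. Origin on the bench under the centre of its deck; x and y along the deck's edges, z up. The deck is a flat top 70 mm above the bench, 250 mm (x) by 230 mm (y). Deck and studs do not give. More than 80 N between the tool rest and the machine, blows included, is too hard.
- deck (a point): the centre of the deck, on its surface, 70 mm above the bench; axes as the machine's
- slot (a point): the same point: middle of the dark slot, 22 mm wide, flush with the deck, along y. In it stand two rigid steel studs, 90 mm apart along y, 9 mm thick, 14 mm high, tips chamfered to 7.5 mm. The pair is locked with its middle on the slot's line (x = 0), at y anywhere from -20 to +20 mm: where is not measured and must be felt (or looked) for.
- disc (a point): top centre of the pale tan honing disc on the machine's spindle, 200 mm across, 58 mm above the deck, 260 mm to the +y side of the deck's centre; fixed, not used
- rest: the loose steel tool rest, 0.24 to 0.38 kg: a foot plate 80 mm (x) by 130 mm (y), 8 mm thick, with an upright web. Origin under the plate's centre, z up; alike both ways round. On the stud tips its underside is 14 mm above the deck, home it is 0 mm. It starts flat on the bench in one of two places (nearer, farther); the whetstone lies in the other.
- web (a point): top centre of the rest's web: 12 mm thick (x), 70 mm long (y), top 53 mm above the plate's underside; a block at each end, 24 mm wide (x), 7 mm long, reaches 20 mm above the underside. Take the rest here from above, fingers closing along x.
- hole_a (a point): one through hole of the foot plate, 11.5 mm across (1.25 mm play all round the stud), 45 mm along +y from the rest's origin, at the underside
- hole_b (a point): the other, like hole, 45 mm along -y
- clamp (a joint): turning of the flat steel clamp about its upright pivot, in rad: 0 to 0.3 at the start (parked), 1.57 at its stop, over the foot plate; grows anticlockwise seen from above; friction 0.08 N m, stays where left. Jaw and tail point contrary ways; the tail, its top 19 mm above the deck, carries the knob.
- clamp_pivot (a point): the clamp's axis at the deck's surface, 62 mm to the -x side of the slot's middle
- jaw (a point): tip of the clamp's jaw, 46 mm from the axis, 16 mm wide, underside 11 mm above the deck; points along the deck's -y at 0 and +x at the stop; it passes over the foot plate only if that is home
- clamp_knob (a point): top centre of the upright black knob, 14 mm thick, on the clamp's tail: 50 mm from the axis (deck's +y at 0, -x at the stop), top 55 mm above the deck; pinch it from above, it may turn in the fingers
- hone: grey whetstone block, 50 x 120 x 25 mm, loose on the bench beside the tool rest's places; origin under its centre
- scissors: pair of steel scissors lying half open, about 170 mm long; origin at the rivet, on the bench
- oil: oil bottle, 48 mm across, 120 mm tall; origin under its centre
- jar: small amber jar with steel cap, 60 mm across, 70 mm tall; origin under its centre
Things that resemble listed ones, but are neither listed nor needed, are in the scene too. What is shaped like the rest but blue is not meant.

How it is judged:
By the outcome, as a careful person would: the job done as asked, in the order asked, and still so for the second after the job is handed in, with the robot touching nothing.
It also fails if it takes over 72 s, if anything falls off the work surface, if the arm or the gripper's body presses on something with over 40 N, if the wrist force passes 120 N, or if a joint passes its speed limit or range.

## Working session

There is one attempt and no reset: what is moved stays moved. The work goes in short steps, Python scripts to look and compute and a shell command to move; the robot and the scene stay as the last step left them, time stands still between calls to the robot, and variables do not carry over. Pictures are saved under pics/ and viewed, at most 10 in all, crops included, and the job is handed in when it is done.

```bash
mkdir -p pics; cat > h.py <<'E'
import numpy as np, cv2
from cell import state, vision, ticket, nets
def snap(c,fn=None):
    s=state(); d=vision.read_camera(c)
    if fn: cv2.imwrite('pics/'+fn,d['image'])
    return s,d
def f(l,cam,kind='pinpoint',n=3):
    for r in getattr(nets,kind)(l,cam)[:n]: print(cam,l,kind,np.round(r['centre'],4),round(r['p'],2))
E
python3 - <<'E'
from h import *
s,d=snap('scene');s,t=snap('top')
cv2.imwrite('pics/a.png',d['image']);cv2.imwrite('pics/b.png',t['image'])
for c in('scene','top'):
  for l in['rest','web','hole_a','deck','slot','disc','clamp_pivot','jaw','clamp_knob','machine','hone','oil','jar','scissors']: f(l,c,n=2)
s=state();print(s)
E
```

```text
scene rest pinpoint [ 0.1881 -0.3087  0.0018] 0.89
scene rest pinpoint [ 4.16e-01 -7.00e-01 -4.00e-04] 0.63
scene web pinpoint [ 0.4171 -0.7005  0.0538] 0.97
scene web pinpoint [ 0.6427 -0.2845  0.051 ] 0.75
scene hole_a pinpoint [ 0.3986 -0.6547 -0.002 ] 0.97
scene hole_a pinpoint [ 0.2177 -0.3462  0.001 ] 0.95
scene deck pinpoint [0.5795 0.1498 0.0688] 0.65
scene slot pinpoint [0.576  0.1476 0.066 ] 0.95
scene disc pinpoint [0.6315 0.4031 0.1293] 0.69
scene clamp_pivot pinpoint [0.5194 0.1634 0.0718] 0.9
scene clamp_pivot pinpoint [ 0.658  -0.2392  0.0008] 0.7
scene jaw pinpoint [0.5188 0.1169 0.0789] 0.74
scene clamp_knob pinpoint [0.5107 0.2147 0.1248] 0.46
scene machine pinpoint [ 0.5803  0.1474 -0.0023] 0.68
scene hone pinpoint [ 0.4582 -0.2782 -0.0023] 0.75
scene oil pinpoint [ 0.7049 -0.0874  0.0036] 0.75
scene oil pinpoint [0.5758 0.1499 0.0717] 0.73
scene jar pinpoint [ 0.4343 -0.0736 -0.0022] 0.52
scene scissors pinpoint [ 0.5764 -0.0801  0.0015] 0.84
scene scissors pinpoint [0.5184 0.1183 0.0824] 0.36
top rest pinpoint [ 1.867e-01 -3.106e-01  1.000e-04] 0.98
top rest pinp
[... 881 characters left out ...]
{'time_s': 1.5, 'joints': array([63.45688088, 35.23150885, -0.72287075, 81.55708069,  0.46456919,
       63.22109974, -2.31367176]), 'joint_vel': array([-0.04795793,  0.05163913,  0.06431983,  0.03616754,  0.00506669,
        0.00944456, -0.09302493]), 'effort': array([-3.48102812e-04, -4.69099259e+01,  2.59097926e-01, -1.71336401e+01,
        1.00833265e-02,  1.79907936e-03, -1.02150744e-05]), 'eef_pos': array([ 0.27496117, -0.58892206,  0.23928023]), 'ee_rot': array([-1.79993139e+02, -2.00881925e-03,  2.50292826e+01]), 'ft_force': array([ 0.0569335 , -0.04145678, -0.7465465 ]), 'ft_torque': array([ 0.01912089,  0.00419826, -0.03178586]), 'grip_force': 0.0, 'finger_gap': 0.9990573439713082}
```

View pics/a.png

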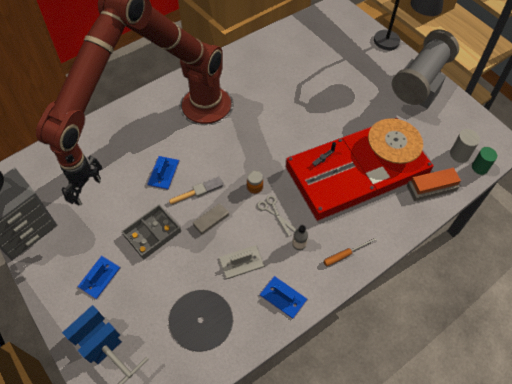

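View pics/b.png

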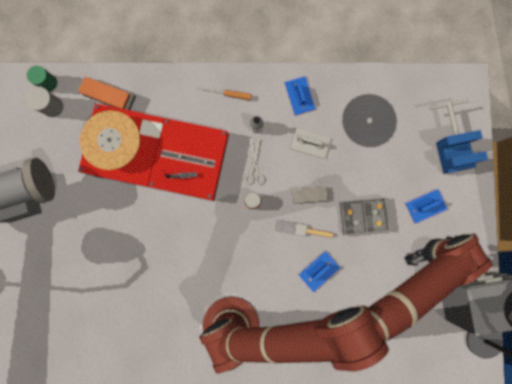

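The steel rest lies in the farther place, near (0.643, -0.286), at scene pixel (240,262) and top pixel (312,143). The hone is nearer, at scene (210,218). The blue rests are decoys. The machine's yaw is about -11.4°, from the disc direction. I'll move above the rest for a wrist view.

```bash
python3 -m creep '{"rows":[[0.12,0.1,0,0,0,17,1],[0.36,0.30,0.02,0,0,51,1],[0.36,0.30,0.02,0,0,51,1],[0.36,0.30,0.02,0,0,51,1],[0.36,0.30,0.02,0,0,51,1],[0.36,0.30,0.02,0,0,51,1],[0.36,0.30,0.02,0,0,51,1],[0.36,0.30,0.02,0,0,51,1]]}'
```

```text
time_s: 2.17
eef_pos: [0.5319, -0.3747, 0.2533]
ee_rot: [180.0, 0.0, 76.2]
ft_force: [0.8, 0.0, -1.0]
finger_gap: 1.002
grip_force: 0.0
```

```bash
python3 -m creep '{"rows":[[0.15,0.12,0,0,0,0,1],[0.15,0.12,0,0,0,0,1],[0.15,0.12,0,0,0,0,1],[0.15,0.12,0,0,0,0,1],[0.15,0.12,0,0,0,0,1]]}'
python3 - <<'E'
from h import *
s,d=snap('wrist','c.png');print(s['eef_pos'],s['ee_rot'],d['mount'],d['vfov'])
for l in['rest','web','hole_a','hone']: f(l,'wrist')
E
```

```text
time_s: 2.58
eef_pos: [0.6842, -0.25, 0.2526]
ee_rot: [179.9, -0.2, 76.3]
ft_force: [0.0, 1.4, 0.3]
finger_gap: 0.997
grip_force: 0.0
[ 0.6842147  -0.25000868  0.25260621] [179.94781847  -0.24552141  76.34481033] [[-1.49819183e-04 -9.56502354e-01 -2.91724570e-01  7.48904106e-02]
 [ 9.99999287e-01  2.02185578e-04 -1.17648663e-03  4.31218705e-04]
 [ 1.18429474e-03 -2.91724538e-01  9.56501642e-01 -1.34709568e-01]
 [ 0.00000000e+00  0.00000000e+00  0.00000000e+00  1.00000000e+00]] 58.45012177079705
wrist rest pinpoint [ 6.422e-01 -2.795e-01  1.000e-04] 0.97
wrist rest pinpoint [ 8.162e-01 -2.456e-01  3.000e-04] 0.79
wrist rest pinpoint [ 0.6563 -0.2371  0.0026] 0.33
wrist web pinpoint [ 0.8236 -0.2463  0.0533] 0.77
wrist web pinpoint [ 0.6437 -0.28    0.052 ] 0.69
wrist hole_a pinpoint [ 0.6579 -0.2387 -0.0015] 0.73
wrist hole_a pinpoint [ 0.6313 -0.3215 -0.0007] 0.72
wrist hole_a pinpoint [ 7.766e-01 -2.593e-01  7.000e-04] 0.71
wrist hone pinpoint [ 0.4564 -0.2774  0.004 ] 0.9
```

View pics/c.png

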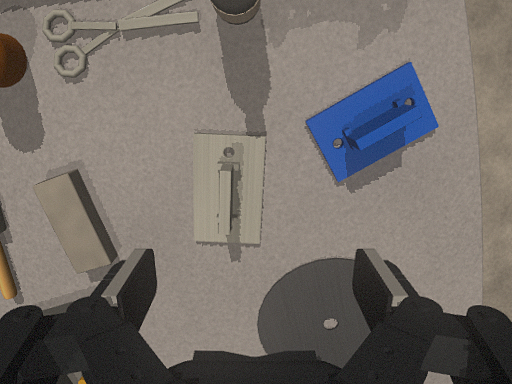

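The wrist view shows the steel rest with plate corners at about (195,130), (266,130), (260,245) and (193,242). The web is at (225,200) and the hone at (78,220). I'll fit the plate outline to get a precise pose.

```bash
cat >> h.py <<'E'
from scipy.spatial.transform import Rotation as R
def cam(d,s):
    if 'cam_to_world' in d: return d['cam_to_world']
    T=np.eye(4);T[:3,:3]=R.from_euler('xyz',s['ee_rot'],degrees=True).as_matrix();T[:3,3]=s['eef_pos'];return T@d['mount']
def K(d):
    h=d['image'].shape[0];fl=h/2/np.tan(np.radians(d['vfov'])/2);return np.array([[fl,0,d['cx']],[0,fl,d['cy']],[0,0,1.]])
def toplane(px,z,d,s):
    u=cv2.undistortPoints(np.array(px,float).reshape(-1,1,2),K(d),np.array(d['D'])).reshape(-1,2)
    T=cam(d,s);r=np.c_[u,np.ones(len(u))]@T[:3,:3].T
    return T[:3,3]+r*((z-T[2,3])/r[:,2:])
def proj(P,d,s):
    Ti=np.linalg.inv(cam(d,s));rv=cv2.Rodrigues(Ti[:3,:3])[0]
    return cv2.projectPoints(np.array(P,float).reshape(-1,1,3),rv,Ti[:3,3],K(d),np.array(d['D']))[0].reshape(-1,2)
E
python3 - <<'E'
from h import *
s,d=snap('wrist')
for r in nets.masks_of('rest','wrist'):
    m=r['mask'].astype(np.uint8);ys,xs=np.where(m);print(round(r['p'],2),xs.mean(),ys.mean(),len(xs))
    if 180<xs.mean()<280 and len(xs)>2000:
        c=max(cv2.findContours(m,0,1)[0],key=len).reshape(-1,2)
        P=toplane(c,0.008,d,s)[:,:2].astype(np.float32)*1000
        print(cv2.minAreaRect(P)); 
P=toplane([[195,130],[266,130],[260,245],[193,242]],0.008,d,s);print(P,P.mean(0))
print('holes',toplane([[228.5,153]],0.008,d,s))
P=toplane([[220,164],[232,164],[229,235],[218,233]],0.053,d,s);print(P,P.mean(0))
E
```

```text
0.78 376.1215043394407 112.70178399228544 8296
0.75 229.8873644322488 179.52985757219392 7653
((644.2364501953125, -282.7022399902344), (131.53244018554688, 81.52649688720703), 73.78022766113281)
0.66 106.49682337992377 23.396442185514612 3148
[[ 0.62296727 -0.21478255  0.008     ]
 [ 0.69897806 -0.23397417  0.008     ]
 [ 0.65940802 -0.3677858   0.008     ]
 [ 0.58094067 -0.34432235  0.008     ]] [ 0.64057351 -0.29021622  0.008     ]
holes [[ 0.65215902 -0.24879313  0.008     ]]
[[ 0.64653321 -0.24982038  0.053     ]
 [ 0.65816478 -0.25273953  0.053     ]
 [ 0.63484119 -0.32661638  0.053     ]
 [ 0.62407879 -0.32156788  0.053     ]] [ 0.64090449 -0.28768604  0.053     ]
```

```bash
python3 -m creep '{"rows":[[-0.04,-0.033,-0.04,0,0,-2.6,1],[-0.04,-0.033,-0.08,0,0,-2.6,1],[-0.04,-0.033,-0.12,0,0,-2.6,1],[-0.04,-0.033,-0.15,0,0,-2.6,1],[-0.04,-0.033,-0.18,0,0,-2.6,1],[-0.04,-0.033,-0.205,0,0,-2.6,1],[-0.04,-0.033,-0.222,0,0,-2.6,1],[-0.04,-0.033,-0.222,0,0,-2.6,1]]}' 60 && python3 -m creep '{"rows":[[0,0,0,0,0,0,0.5],[0,0,0,0,0,0,0],[0,0,0,0,0,0,0],[0,0,0,0,0,0,0],[0,0,0,0,0,0,0],[0,0,0,0,0,0,0],[0,0,0,0,0,0,0],[0,0,0,0,0,0,0]]}' 60
```

```text
time_s: 3.6
eef_pos: [0.6363, -0.2898, 0.0264]
ee_rot: [-179.5, 0.0, 73.3]
ft_force: [-0.3, 0.1, -0.4]
finger_gap: 1.0
grip_force: 0.0
time_s: 4.27
eef_pos: [0.6417, -0.2891, 0.0322]
ee_rot: [179.9, 0.0, 73.4]
ft_force: [0.5, -0.3, 5.0]
finger_gap: 0.128
grip_force: 61.4
```

```bash
python3 -m creep '{"rows":[[0,0,0.01,0,0,0,0],[0,0,0.03,0,0,0,0],[0,0,0.06,0,0,0,0],[0,0,0.09,0,0,0,0],[0,0,0.12,0,0,0,0],[0,0,0.15,0,0,0,0],[-0.005,0.015,0.17,0,0,1,0],[-0.013,0.045,0.18,0,0,2,0]]}' 80 && python3 -m creep '{"rows":[[-0.008,0.03,0.005,0,0,1,0],[-0.016,0.065,0.01,0,0,2,0],[-0.027,0.10,0.01,0,0,3,0],[-0.038,0.14,0.01,0,0,3.2,0],[-0.049,0.18,0.01,0,0,3.2,0],[-0.06,0.215,0.01,0,0,3.2,0],[-0.07,0.245,0.01,0,0,3.2,0],[-0.075,0.264,0.01,0,0,3.2,0]]}' && python3 -m creep '{"rows":[[0,0,0,0,0,0,0],[0,0,0,0,0,0,0]]}'
python3 - <<'E'
from h import *
s,d=snap('wrist','d.png');print(s['eef_pos'],s['ee_rot'],s['ft_force'])
for l in['web','rest','hole_a','deck','slot','clamp_pivot','jaw','clamp_knob','disc']: f(l,'wrist')
E
```

```text
time_s: 4.93
eef_pos: [0.6278, -0.2498, 0.2137]
ee_rot: [179.7, 0.3, 75.0]
ft_force: [0.4, -1.2, -2.3]
finger_gap: 0.122
grip_force: 78.4
time_s: 5.6
eef_pos: [0.5498, 0.0253, 0.2207]
ee_rot: [-179.8, -0.1, 79.0]
ft_force: [0.6, 0.8, -2.3]
finger_gap: 0.129
grip_force: 78.2
time_s: 5.77
eef_pos: [0.5516, 0.022, 0.2207]
ee_rot: [-179.9, 0.0, 78.9]
ft_force: [0.3, -0.8, -2.8]
finger_gap: 0.123
grip_force: 78.2
[0.55157125 0.02195692 0.22068497] [-1.79884905e+02  2.01759786e-02  7.88594816e+01] [ 0.31558108 -0.78778734 -2.77769213]
wrist web pinpoint [0.5522 0.0277 0.2415] 0.64
wrist rest pinpoint [0.5521 0.0283 0.1924] 0.65
wrist rest pinpoint [ 0.8147 -0.2477  0.001 ] 0.65
wrist hole_a pinpoint [0.5617 0.0768 0.1895] 0.75
wrist hole_a pinpoint [ 7.771e-01 -2.599e-01 -1.000e-04] 0.56
wrist deck pinpoint [0.5754 0.1463 0.0723] 0.9
wrist deck pinpoint [0.5555 0.0307 0.241 ] 0.43
wrist slot pinpoint [0.5789 0.1474 0.07  ] 0.72
wrist slot pinpoint [ 0.5745  0.1444 -0.0011] 0.44
wrist clamp_pivot pinpoint [0.519  0.1628 0.0667] 0.87
wrist jaw pinpoint [0.5213 0.1156 0.0794] 0.78
```

View pics/d.png

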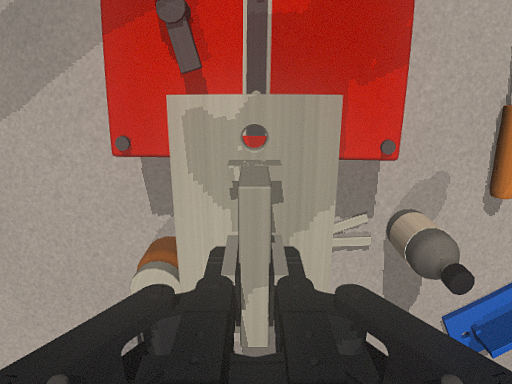

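The plate hides most of the slot; hole_a shows at (254,137) and the clamp is parked at upper left (172,10)–(190,65). I'll back off for a view of the studs.

```bash
python3 -m creep '{"rows":[[-0.005,-0.025,0.02,0,0,0,0],[-0.01,-0.05,0.04,0,0,0,0],[-0.015,-0.075,0.05,0,0,0,0],[-0.019,-0.09,0.05,0,0,0,0],[-0.019,-0.09,0.05,0,0,0,0],[-0.019,-0.09,0.05,0,0,0,0],[-0.019,-0.09,0.05,0,0,0,0]]}'
python3 - <<'E'
from h import *
s,d=snap('wrist','e.png');print(s['eef_pos'],s['ee_rot'])
np.save('e_s.npy',np.r_[s['eef_pos'],s['ee_rot']])
for l in['slot','clamp_pivot','jaw','clamp_knob','hole_a']: f(l,'wrist')
im=d['image'];c=proj([[0.579,0.147,0.07]],d,s)[0].astype(int);print(c)
x0,y0=c[0]-100,max(c[1]-75,0);print(x0,y0)
cv2.imwrite('pics/e2.png',cv2.resize(im[y0:y0+150,x0:x0+200],None,fx=4,fy=4,interpolation=2))
E
```

```text
time_s: 6.85
eef_pos: [0.5338, -0.0684, 0.2707]
ee_rot: [-180.0, -0.1, 78.7]
ft_force: [-0.5, 0.3, -2.2]
finger_gap: 0.129
grip_force: 78.6
[ 0.53376175 -0.06844481  0.27071174] [-1.79960449e+02 -8.01778471e-02  7.86977798e+01]
wrist clamp_pivot pinpoint [ 0.5331 -0.0596  0.2391] 0.35
wrist jaw pinpoint [ 0.5439 -0.0148  0.239 ] 0.51
wrist hole_a pinpoint [ 0.7773 -0.2597 -0.0022] 0.89
wrist hole_a pinpoint [ 0.157  -0.2805  0.0038] 0.68
wrist hole_a pinpoint [ 0.5468 -0.0173  0.2421] 0.65
[256 -80]
156 0
```

View pics/e2.png

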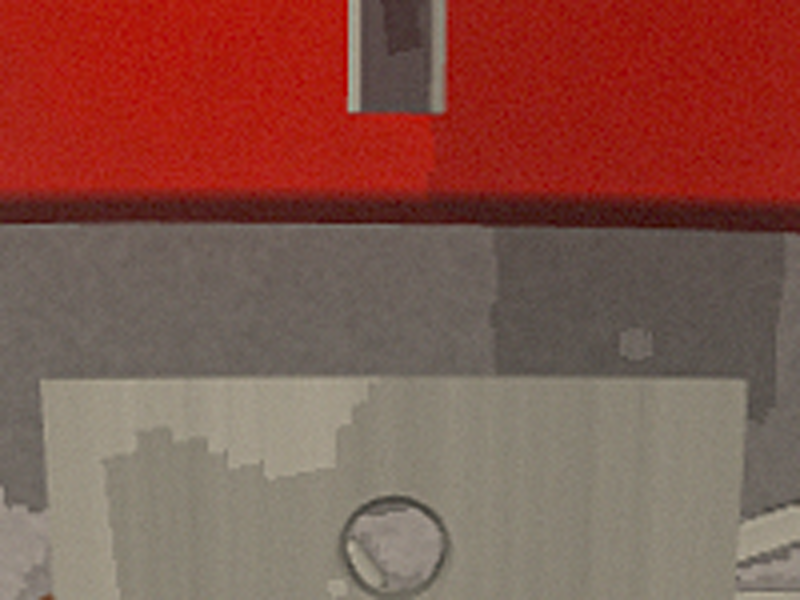

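The crop shows the deck's front edge and slot end at e.png (256,20); the studs are out of view. I'll move over the deck so the far stud shows ahead of the plate.

```bash
python3 -m creep '{"rows":[[0.006,0.03,0.01,0,0,0,0],[0.012,0.06,0.02,0,0,0,0],[0.02,0.09,0.03,0,0,0,0],[0.025,0.12,0.03,0,0,0,0],[0.031,0.15,0.03,0,0,0,0],[0.031,0.15,0.03,0,0,0,0],[0.031,0.15,0.03,0,0,0,0],[0.031,0.15,0.03,0,0,0,0]]}'
python3 - <<'E'
from h import *
s,d=snap('wrist','g.png');print(s['eef_pos'],s['ee_rot'])
np.save('g_s.npy',np.r_[s['eef_pos'],s['ee_rot']])
for l in['slot','clamp_pivot','jaw','clamp_knob','hole_a','web']: f(l,'wrist')
im=d['image'];x0,y0=156,0
cv2.imwrite('pics/g2.png',cv2.resize(im[y0:y0+150,x0:x0+200],None,fx=4,fy=4,interpolation=2))
E
```

```text
time_s: 7.82
eef_pos: [0.5647, 0.0798, 0.3006]
ee_rot: [-180.0, 0.1, 78.6]
ft_force: [0.1, -0.4, -2.7]
finger_gap: 0.129
grip_force: 78.4
[0.56467452 0.07978829 0.30055185] [-1.79967212e+02  8.14935355e-02  7.86428598e+01]
wrist slot pinpoint [0.5796 0.1482 0.0681] 0.94
wrist clamp_pivot pinpoint [0.5185 0.1583 0.0683] 0.82
wrist clamp_knob pinpoint [0.5133 0.2077 0.1249] 0.73
wrist hole_a pinpoint [ 0.8661 -0.2322  0.0029] 0.92
wrist hole_a pinpoint [ 0.7733 -0.2604  0.0009] 0.71
wrist hole_a pinpoint [0.5758 0.1322 0.2671] 0.66
wrist web pinpoint [ 0.8249 -0.2443  0.0538] 0.97
wrist web pinpoint [0.5666 0.0877 0.3207] 0.57
```

View pics/g2.png

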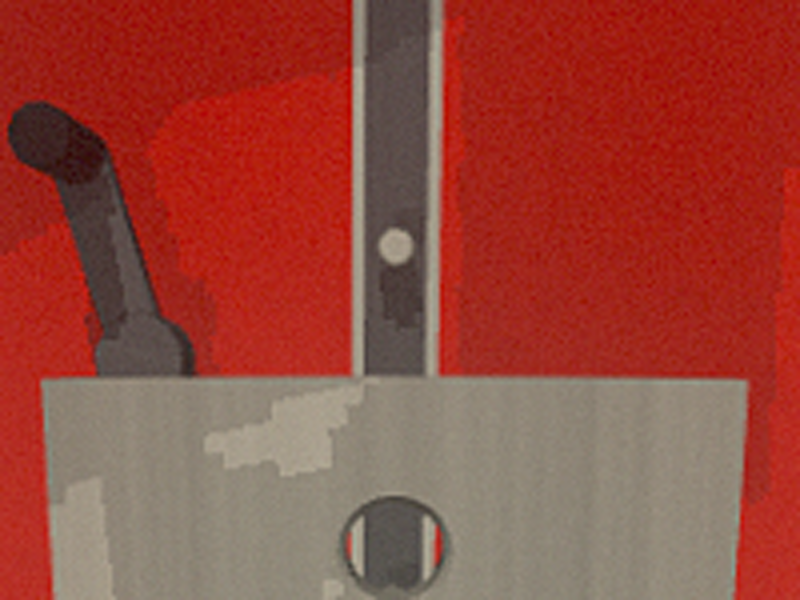

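The crop shows the far stud's tip at full-picture pixel (254.6,61). The hole_a rim centre is at (254.6,136.5), and the slot edges run vertically at x≈244 and 266.

```bash
python3 - <<'E'
from h import *
s=state();d=vision.read_camera('wrist')
g=lambda u,v:[(u+.5)/4-.5+156,(v+.5)/4-.5]
st=toplane([g(396,246)],0.084,d,s)[0]
ho=toplane([g(395.5,547)],s['eef_pos'][2]-0.0242,d,s)[0]
e=toplane([g(354,2),g(352.5,372),g(444,2),g(439.5,372)],0.070,d,s)
a=lambda v:np.degrees(np.arctan2(v[1],v[0]))
print(st,ho,a(e[0]-e[1]),a(e[2]-e[3]),a(e[:3:2].mean(0)-e[1::2].mean(0)))
c=toplane([g(42,380),g(748,381)],s['eef_pos'][2]-0.0242,d,s);print('plate edge',c,a(c[1]-c[0]))
print('slot mid',e.mean(0))
t=np.radians(78.6);y=np.array([np.cos(t),np.sin(t)]);x=np.array([y[1],-y[0]])
D=st[:2]-ho[:2];print('along',D@y,'across',D@x,'stud y_m',(st[:2]-[.5795,.148])@y, (st[:2]-[.5795,.148])@x,'hole rel tcp',(ho[:2]-s['eef_pos'][:2])@y,(ho[:2]-s['eef_pos'][:2])@x, D)
E
```

```text
[0.58473826 0.17549799 0.084     ] [0.57553216 0.13030035 0.27677789] 77.9556681459384 78.20757021753339 78.08161785339517
plate edge [[0.54011066 0.15704833 0.27677789]
 [0.61842276 0.14106213 0.27677789]] -11.537522791413998
slot mid [0.58796846 0.18959224 0.07      ]
along 0.04612559382872481 across 9.082741007173344e-05 stud y_m 0.027990868319688285 -0.00030026267229918673 hole rel tcp 0.052030790806564475 0.00042506508324540414 [0.0092061  0.04519764]
```

```bash
python3 -m creep '{"rows":[[0.003,0.015,-0.025,0,0,0,0],[0.006,0.03,-0.055,0,0,0,0],[0.0075,0.037,-0.085,0,0,0,0],[0.0075,0.037,-0.115,0,0,0,0],[0.0075,0.037,-0.14,0,0,0,0],[0.0075,0.037,-0.158,0,0,0,0],[0.0075,0.037,-0.17,0,0,0,0],[0.0075,0.037,-0.174,0,0,0,0]]}' && python3 -m creep '{"rows":[[0,0,0,0,0,0,0],[0,0,0,0,0,0,0],[0,0,0,0,0,0,0]]}' && python3 -m creep '{"rows":[[0,0,-0.001,0,0,0,0],[0,0,-0.002,0,0,0,0],[0,0,-0.003,0,0,0,0],[0,0,-0.004,0,0,0,0],[0,0,-0.005,0,0,0,0],[0,0,-0.006,0,0,0,0],[0,0,-0.006,0,0,0,0]]}'
```

```text
time_s: 8.88
eef_pos: [0.5711, 0.1166, 0.1246]
ee_rot: [-179.8, 0.1, 78.6]
ft_force: [-0.3, 0.1, -2.6]
finger_gap: 0.124
grip_force: 78.4
time_s: 9.13
eef_pos: [0.5733, 0.1175, 0.1282]
ee_rot: [179.9, -0.1, 78.6]
ft_force: [-0.5, 0.5, -2.8]
finger_gap: 0.129
grip_force: 78.4
time_s: 9.72
eef_pos: [0.5721, 0.1172, 0.1206]
ee_rot: [-180.0, 0.0, 78.6]
ft_force: [1.1, 1.1, -2.1]
finger_gap: 0.126
grip_force: 78.4
```

```bash
python3 -m creep '{"rows":[[0,0,-0.001,0,0,0,0],[0,0,-0.001,0,0,0,0],[0,0,-0.002,0,0,0,0],[0,0,-0.002,0,0,0,0],[0,0,-0.003,0,0,0,0],[0,0,-0.003,0,0,0,0],[0,0,-0.003,0,0,0,0],[0,0,-0.003,0,0,0,0]]}'
```

```text
time_s: 10.38
eef_pos: [0.5723, 0.1173, 0.118]
ee_rot: [180.0, -0.0, 78.6]
ft_force: [-0.2, -0.2, -2.4]
finger_gap: 0.125
grip_force: 78.4
```

```bash
python3 -m creep '{"rows":[[0,0,-0.0005,0,0,0,0],[0,0,-0.001,0,0,0,0],[0,0,-0.001,0,0,0,0],[0,0,-0.0015,0,0,0,0],[0,0,-0.0015,0,0,0,0],[0,0,-0.0015,0,0,0,0]]}';python3 -m creep '{"rows":[[0,0,-0.0005,0,0,0,0],[0,0,-0.0005,0,0,0,0],[0,0,-0.001,0,0,0,0],[0,0,-0.001,0,0,0,0],[0,0,-0.001,0,0,0,0]]}'
```

```text
time_s: 10.88
eef_pos: [0.5723, 0.1172, 0.1164]
ee_rot: [-180.0, 0.0, 78.6]
ft_force: [1.0, 0.8, -3.1]
finger_gap: 0.13
grip_force: 78.4
time_s: 11.3
eef_pos: [0.5724, 0.1173, 0.1161]
ee_rot: [180.0, -0.0, 78.6]
ft_force: [-2.1, -0.2, 3.8]
finger_gap: 0.125
grip_force: 79.4
```

```bash
for i in 1; do python3 -m creep '{"rows":[[0.0002,0.001,0,0,0,0,0],[0.0004,0.002,0,0,0,0,0],[0.0006,0.003,0,0,0,0,0],[0.0008,0.004,0,0,0,0,0],[0.0008,0.004,0,0,0,0,0],[0.0008,0.004,0,0,0,0,0]]}'; done;  python3 -m creep '{"rows":[[0.0002,0.001,0,0,0,0,0],[0.0004,0.002,0,0,0,0,0],[0.0004,0.002,0,0,0,0,0],[0.0004,0.002,0,0,0,0,0]]}'
```

```text
time_s: 11.8
eef_pos: [0.5737, 0.1197, 0.116]
ee_rot: [179.9, 0.1, 78.6]
ft_force: [-1.8, -4.6, 5.2]
finger_gap: 0.128
grip_force: 79.8
time_s: 12.13
eef_pos: [0.5744, 0.1219, 0.116]
ee_rot: [179.9, 0.1, 78.6]
ft_force: [-0.9, -3.6, 6.0]
finger_gap: 0.126
grip_force: 79.7
```

```bash
python3 -m creep '{"rows":[[0.0002,0.001,0,0,0,0,0],[0.0002,0.001,0,0,0,0,0],[0.0002,0.001,0,0,0,0,0]]}'; python3 -m creep '{"rows":[[0.0002,0.001,0,0,0,0,0],[0.0002,0.001,0,0,0,0,0],[0.0002,0.001,0,0,0,0,0]]}'
```

```text
time_s: 12.38
eef_pos: [0.5736, 0.1249, 0.1149]
ee_rot: [-180.0, -0.1, 78.6]
ft_force: [-0.6, 0.8, -2.4]
finger_gap: 0.125
grip_force: 78.6
time_s: 12.63
eef_pos: [0.5733, 0.1261, 0.1147]
ee_rot: [-179.9, -0.0, 78.7]
ft_force: [-0.5, 0.4, -2.8]
finger_gap: 0.127
grip_force: 78.5
```

```bash
python3 -m creep '{"rows":[[0.0002,0.001,0,0,0,0,0],[0.0002,0.001,0,0,0,0,0],[0.0002,0.001,0,0,0,0,0]]}'; python3 -m creep '{"rows":[[0.0002,0.001,0,0,0,0,0],[0.0002,0.001,0,0,0,0,0],[0.0002,0.001,0,0,0,0,0]]}'
```

```text
time_s: 12.88
eef_pos: [0.574, 0.1265, 0.1153]
ee_rot: [-180.0, -0.0, 78.6]
ft_force: [-0.0, -0.6, -3.4]
finger_gap: 0.127
grip_force: 78.5
time_s: 13.13
eef_pos: [0.5741, 0.1268, 0.1153]
ee_rot: [-180.0, 0.0, 78.6]
ft_force: [-0.2, -2.0, -3.3]
finger_gap: 0.122
grip_force: 78.5
```

Both holes have dropped over the tips: the vertical force is gone and z is 1 mm lower. I'll back off slightly and lower gently.

```bash
python3 -m creep '{"rows":[[-0.0002,-0.001,0,0,0,0,0],[-0.0002,-0.001,-0.001,0,0,0,0],[-0.0002,-0.001,-0.002,0,0,0,0],[-0.0002,-0.001,-0.002,0,0,0,0],[-0.0002,-0.001,-0.002,0,0,0,0]]}'; python3 -m creep '{"rows":[[0,0,-0.001,0,0,0,0],[0,0,-0.001,0,0,0,0],[0,0,-0.001,0,0,0,0]]}'
```

```text
time_s: 13.55
eef_pos: [0.5741, 0.1265, 0.1134]
ee_rot: [-180.0, -0.0, 78.6]
ft_force: [-1.0, 0.0, -2.5]
finger_gap: 0.123
grip_force: 78.5
time_s: 13.8
eef_pos: [0.5741, 0.1264, 0.1124]
ee_rot: [-180.0, -0.0, 78.6]
ft_force: [-0.8, -0.0, -2.3]
finger_gap: 0.127
grip_force: 78.5
```

```bash
python3 -m creep '{"rows":[[0,0,-0.001,0,0,0,0],[0,0,-0.002,0,0,0,0],[0,0,-0.003,0,0,0,0],[0,0,-0.004,0,0,0,0],[0,0,-0.004,0,0,0,0]]}'; python3 -m creep '{"rows":[[0,0,-0.001,0,0,0,0],[0,0,-0.002,0,0,0,0],[0,0,-0.003,0,0,0,0],[0,0,-0.003,0,0,0,0],[0,0,-0.003,0,0,0,0]]}'
```

```text
time_s: 14.22
eef_pos: [0.574, 0.1263, 0.1082]
ee_rot: [-180.0, -0.0, 78.6]
ft_force: [0.0, 0.3, -3.2]
finger_gap: 0.126
grip_force: 78.5
time_s: 14.63
eef_pos: [0.5741, 0.1263, 0.1054]
ee_rot: [-180.0, -0.0, 78.6]
ft_force: [0.9, -0.0, -2.8]
finger_gap: 0.123
grip_force: 78.5
```

```bash
python3 -m creep '{"rows":[[0,0,-0.001,0,0,0,0],[0,0,-0.002,0,0,0,0],[0,0,-0.002,0,0,0,0],[0,0,-0.002,0,0,0,0]]}'; python3 -m creep '{"rows":[[0,0,-0.0005,0,0,0,0],[0,0,-0.001,0,0,0,0],[0,0,-0.001,0,0,0,0],[0,0,-0.001,0,0,0,0]]}'
```

```text
time_s: 14.97
eef_pos: [0.5741, 0.1263, 0.1034]
ee_rot: [-180.0, -0.0, 78.6]
ft_force: [0.8, 0.3, -3.0]
finger_gap: 0.124
grip_force: 78.5
time_s: 15.3
eef_pos: [0.5741, 0.1263, 0.1024]
ee_rot: [-180.0, -0.0, 78.6]
ft_force: [-0.7, 0.2, -2.5]
finger_gap: 0.127
grip_force: 78.5
```

```bash
python3 -m creep '{"rows":[[0,0,-0.0005,0,0,0,0],[0,0,-0.001,0,0,0,0],[0,0,-0.001,0,0,0,0]]}'; python3 -m creep '{"rows":[[0,0,-0.0005,0,0,0,0],[0,0,-0.0005,0,0,0,0],[0,0,-0.0005,0,0,0,0]]}'
```

```text
time_s: 15.55
eef_pos: [0.5742, 0.1263, 0.1022]
ee_rot: [180.0, -0.0, 78.6]
ft_force: [-2.3, -0.4, 3.2]
finger_gap: 0.126
grip_force: 79.4
time_s: 15.8
eef_pos: [0.5741, 0.1263, 0.1022]
ee_rot: [180.0, 0.0, 78.6]
ft_force: [-2.9, -0.8, 7.7]
finger_gap: 0.127
grip_force: 79.9
```

The rest is home: 13.9 mm below the tip contact, with the contact force rising. I'll release the load, open part way and go up.

```bash
python3 -m creep '{"rows":[[0,0,0.001,0,0,0,0],[0,0,0.001,0,0,0,0],[0,0,0.001,0,0,0,0.2],[0,0,0.001,0,0,0,0.4],[0,0,0.001,0,0,0,0.5],[0,0,0.001,0,0,0,0.5],[0,0,0.001,0,0,0,0.5],[0,0,0.001,0,0,0,0.5]]}' && python3 -m creep '{"rows":[[0,0,0.003,0,0,0,0.5],[0,0,0.02,0,0,0,0.5],[0,0,0.045,0,0,0,0.5],[0,0,0.075,0,0,0,0.5],[0,-0.015,0.1,0,0,0,0.5],[-0.01,-0.03,0.12,0,0,0,0.5],[-0.01,-0.03,0.12,0,0,0,0.5],[-0.01,-0.03,0.12,0,0,0,0.5]]}'
python3 - <<'E'
from h import *
s,d=snap('wrist','i.png');print(s['eef_pos'],s['ee_rot'])
for l in['slot','clamp_pivot','jaw','clamp_knob','rest','web','hole_a']: f(l,'wrist',n=1)
vision.read_camera('scene')
for l in['slot','clamp_pivot','jaw','clamp_knob','rest','web','hole_a']: f(l,'scene',n=2)
E
```

```text
time_s: 16.47
eef_pos: [0.5742, 0.1263, 0.1019]
ee_rot: [180.0, -0.0, 78.6]
ft_force: [0.2, 0.3, -0.3]
finger_gap: 0.499
grip_force: 0.0
time_s: 17.13
eef_pos: [0.5646, 0.0955, 0.2233]
ee_rot: [179.8, -0.0, 78.5]
ft_force: [-0.0, -0.3, 0.6]
finger_gap: 0.496
grip_force: 0.0
[0.56459695 0.09550496 0.22329618] [ 1.79839512e+02 -4.25198892e-02  7.85163861e+01]
wrist clamp_pivot pinpoint [0.5829 0.1778 0.0716] 0.68
wrist jaw pinpoint [0.5205 0.1158 0.0792] 0.88
wrist clamp_knob pinpoint [0.5127 0.2105 0.1236] 0.62
wrist rest pinpoint [0.5736 0.1328 0.073 ] 0.96
wrist web pinpoint [0.5756 0.1338 0.1209] 0.96
wrist hole_a pinpoint [ 0.8662 -0.231   0.0054] 0.96
scene slot pinpoint [0.577 0.147 0.069] 0.78
scene clamp_pivot pinpoint [0.5216 0.1645 0.07  ] 0.61
scene jaw pinpoint [0.5181 0.1182 0.0797] 0.43
scene jaw pinpoint [ 0.7066 -0.0871  0.0025] 0.34
scene clamp_knob pinpoint [0.565  0.0884 0.0697] 0.38
scene rest pinpoint [ 1.879e-01 -3.119e-01  3.000e-04] 0.87
scene rest pinpoint [ 0.4175 -0.6995 -0.0017] 0.78
scene web pinpoint [ 0.825  -0.2484  0.0527] 0.9
scene web pinpoint [ 0.1853 -0.3078  0.0522] 0.83
scene hole_a pinpoint [ 0.4329 -0.7379  0.0023] 0.9
scene hole_a pinpoint [ 7.814e-01 -2.597e-01 -4.000e-04] 0.85
```

View pics/i.png

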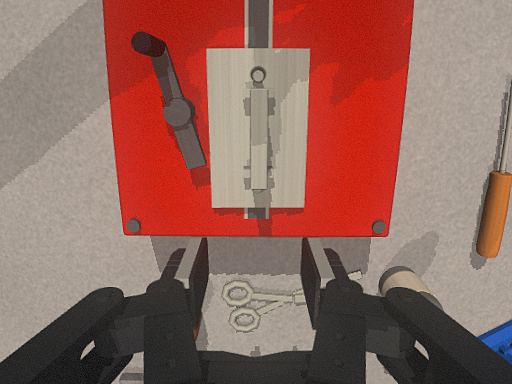

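The rest is seated flush, with the stud visible inside hole_a at (258,75). The knob top is at (142,40), the pivot at (177,111) and the jaw tip at (196,165). Next I'll compute the knob position and arc waypoints.

```bash
python3 - <<'E'
from h import *
s=state();d=vision.read_camera('wrist')
for p,z in([(142,40.5),.125],[(177,111),.092],[(196,165),.09]): print(p,toplane([p],z,d,s)[0])
for l in('rest','clamp_knob'):
  r=[q for q in nets.masks_of(l,'wrist')][:2]
  for q in r: ys,xs=np.where(q['mask']);print(l,round(q['p'],2),xs.min(),xs.max(),ys.min(),ys.max())
print(proj([[0.5127,0.2095,0.1245],[0.5187,0.1604,0.089]],d,s))
c=np.array([.5187,.1604]);print(s['joints'])
for th in(.3,.5,.7,.9,1.1,1.3,1.5,1.57):
  a=np.radians(78.4)+th;print(th,np.round(c+.05*np.array([np.cos(a),np.sin(a)]),4))
E
```

```text
(142, 40.5) [0.51419204 0.212385   0.125     ]
(177, 111) [0.51772274 0.16314617 0.092     ]
(196, 165) [0.52140657 0.11886236 0.09      ]
rest 0.56 208 311 49 208
rest 0.55 481 511 322 363
clamp_knob 0.56 132 206 32 169
[[141.19094793  45.66406261]
 [179.94449229 113.9739834 ]]
[ -0.42910701  30.172715   -17.82422026  95.84385994  10.73594016
  55.665597   -33.44250371]
0.3 [0.5138 0.2102]
0.5 [0.504  0.2082]
0.7 [0.4948 0.2043]
0.9 [0.4866 0.1987]
1.1 [0.4796 0.1916]
1.3 [0.4742 0.1832]
1.5 [0.4706 0.1739]
1.57 [0.4697 0.1705]
```

```bash
python3 -m creep '{"rows":[[-0.013,0.03,0,0,0,0,0.6],[-0.026,0.06,0,0,0,0,0.6],[-0.039,0.09,0,0,0,0,0.6],[-0.051,0.115,0,0,0,0,0.6],[-0.051,0.115,0,0,0,0,0.6],[-0.051,0.115,-0.02,0,0,0,0.6],[-0.051,0.115,-0.04,0,0,0,0.6],[-0.051,0.115,-0.06,0,0,0,0.6]]}' && python3 -m creep '{"rows":[[0,0,-0.015,0,0,0,0.6],[0,0,-0.03,0,0,0,0.6],[0,0,-0.045,0,0,0,0.6],[0,0,-0.055,0,0,0,0.6],[0,0,-0.055,0,0,0,0.6],[0,0,-0.055,0,0,0,0.6]]}'
```

```text
time_s: 18.75
eef_pos: [0.5135, 0.2114, 0.1617]
ee_rot: [179.9, -0.0, 78.7]
ft_force: [0.3, -0.6, 0.1]
finger_gap: 0.597
grip_force: 0.0
time_s: 19.25
eef_pos: [0.5131, 0.2112, 0.1068]
ee_rot: [-180.0, 0.0, 78.6]
ft_force: [-0.7, 0.2, 0.3]
finger_gap: 0.605
grip_force: 0.0
```

```bash
python3 -m creep '{"rows":[[0,0,0,0,0,0,0.3],[0,0,0,0,0,0,0.1],[0,0,0,0,0,0,0],[0,0,0,0,0,0,0],[0,0,0,0,0,0,0],[0,0,0,0,0,0,0],[0,0,0,0,0,0,0]]}' 30
```

```text
time_s: 19.83
eef_pos: [0.5137, 0.2116, 0.1078]
ee_rot: [179.9, -0.1, 78.6]
ft_force: [-1.4, 0.4, 6.0]
finger_gap: 0.154
grip_force: 29.4
```

```bash
python3 -m creep '{"rows":[[-0.0025,-0.0003,0,0,0,0,0],[-0.005,-0.0008,0,0,0,0,0],[-0.0075,-0.0014,0,0,0,0,0],[-0.0098,-0.002,0,0,0,0,0],[-0.0122,-0.0029,0,0,0,0,0],[-0.0145,-0.0038,0,0,0,0,0],[-0.0145,-0.0038,0,0,0,0,0]]}'
```

```text
time_s: 20.42
eef_pos: [0.5012, 0.2103, 0.1079]
ee_rot: [179.7, -0.4, 78.8]
ft_force: [3.9, 3.9, 1.2]
finger_gap: 0.152
grip_force: 29.6
```

```bash
python3 -m creep '{"rows":[[-0.0045,-0.0021,0,0,0,0,0],[-0.0087,-0.0048,0,0,0,0,0],[-0.0127,-0.0077,0,0,0,0,0],[-0.0163,-0.0111,0,0,0,0,0],[-0.0197,-0.0148,0,0,0,0,0],[-0.0226,-0.0189,0,0,0,0,0],[-0.0251,-0.0232,0,0,0,0,0],[-0.0251,-0.0232,0,0,0,0,0]]}'
```

```text
time_s: 21.08
eef_pos: [0.4741, 0.1858, 0.1078]
ee_rot: [179.9, -0.2, 78.7]
ft_force: [0.4, 3.5, 5.3]
finger_gap: 0.146
grip_force: 30.1
```

```bash
python3 -m creep '{"rows":[[-0.001,-0.002,0,0,0,0,0],[-0.002,-0.0045,0,0,0,0,0],[-0.003,-0.007,0,0,0,0,0],[-0.0036,-0.0093,0,0,0,0,0],[-0.0041,-0.011,0,0,0,0,0],[-0.0045,-0.0127,0,0,0,0,0],[-0.0045,-0.0127,0,0,0,0,0]]}'
```

```text
time_s: 21.67
eef_pos: [0.4694, 0.174, 0.1078]
ee_rot: [179.9, -0.2, 78.8]
ft_force: [1.4, 5.6, 6.4]
finger_gap: 0.151
grip_force: 30.1
```

```bash
python3 -m creep '{"rows":[[-0.0002,-0.001,0,0,0,0,0],[-0.0004,-0.002,0,0,0,0,0],[-0.0004,-0.002,0,0,0,0,0],[-0.0004,-0.002,0,0,0,0,0]]}'; python3 -m creep '{"rows":[[-0.0002,-0.001,0,0,0,0,0],[-0.0004,-0.002,0,0,0,0,0],[-0.0004,-0.002,0,0,0,0,0],[-0.0004,-0.002,0,0,0,0,0]]}'
```

```text
time_s: 22.0
eef_pos: [0.4689, 0.1721, 0.1077]
ee_rot: [179.9, -0.2, 78.8]
ft_force: [0.3, 4.5, 6.7]
finger_gap: 0.15
grip_force: 30.1
time_s: 22.33
eef_pos: [0.4684, 0.17, 0.1077]
ee_rot: [179.9, -0.2, 78.8]
ft_force: [-0.1, 4.6, 7.2]
finger_gap: 0.15
grip_force: 30.2
```

```bash
python3 -m creep '{"rows":[[-0.0001,-0.001,0,0,0,0,0],[-0.0002,-0.002,0,0,0,0,0],[-0.0002,-0.002,0,0,0,0,0],[-0.0002,-0.002,0,0,0,0,0]]}'; python3 -m creep '{"rows":[[0,-0.001,0,0,0,0,0],[0,-0.001,0,0,0,0,0],[0,-0.001,0,0,0,0,0]]}'
```

```text
time_s: 22.67
eef_pos: [0.4683, 0.1693, 0.1077]
ee_rot: [179.9, -0.4, 78.7]
ft_force: [-0.3, 7.2, 5.3]
finger_gap: 0.147
grip_force: 30.1
time_s: 22.92
eef_pos: [0.4683, 0.1693, 0.1078]
ee_rot: [179.9, -0.4, 78.8]
ft_force: [-0.2, 9.1, 4.5]
finger_gap: 0.151
grip_force: 30.0
```

At the stop: position fixed while the force rises. I'll relax, open and retreat.

```bash
python3 -m creep '{"rows":[[0,0.001,0,0,0,0,0],[0,0.001,0,0,0,0,0],[0,0.001,0,0,0,0,0.2],[0,0.001,0,0,0,0,0.4],[0,0.001,0,0,0,0,0.6],[0,0.001,0,0,0,0,0.6],[0,0.001,0,0,0,0,0.6]]}' && python3 -m creep '{"rows":[[0,0,0.01,0,0,0,0.6],[0,0,0.035,0,0,0,0.6],[0,0,0.065,0,0,0,0.6],[0.01,-0.01,0.095,0,0,0,0.6],[0.03,-0.04,0.12,0,0,0,0.6],[0.06,-0.08,0.13,0,0,0,0.6],[0.06,-0.08,0.13,0,0,0,0.6],[0.06,-0.08,0.13,0,0,0,0.6]]}'
python3 - <<'E'
from h import *
s,d=snap('wrist','k.png');print(s['eef_pos'],s['ee_rot'])
for l in['clamp_pivot','jaw','clamp_knob','rest','web']: f(l,'wrist',n=1)
E
```

```text
time_s: 23.5
eef_pos: [0.4675, 0.1645, 0.1065]
ee_rot: [-179.9, 0.1, 78.6]
ft_force: [-0.4, 0.6, -0.2]
finger_gap: 0.603
grip_force: 0.0
time_s: 24.17
eef_pos: [0.5307, 0.0804, 0.2383]
ee_rot: [179.8, 0.1, 78.1]
ft_force: [-0.3, 0.5, -0.1]
finger_gap: 0.6
grip_force: 0.0
[0.53066648 0.08042354 0.23833396] [1.79767651e+02 8.50655304e-02 7.81032686e+01]
wrist jaw pinpoint [0.5623 0.1508 0.0806] 0.95
wrist clamp_knob pinpoint [0.4672 0.1699 0.1237] 0.62
wrist rest pinpoint [0.5844 0.1765 0.0697] 0.67
wrist web pinpoint [0.5749 0.132  0.121 ] 0.88
```

View pics/k.png

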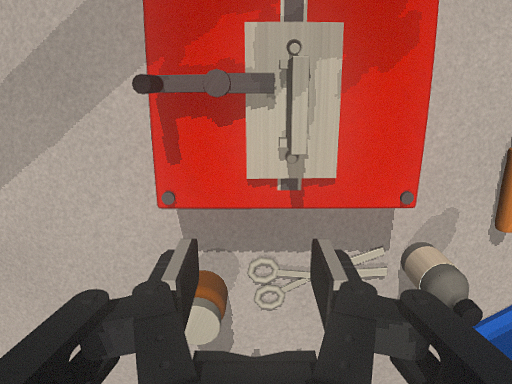

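The picture shows the jaw at (270,84) over the foot plate, the clamp square to the slot and at its stop, the rest flush, and the robot clear.

```bash
python3 -c "
from cell import ticket; print(ticket.close_job())"
```

```text
the job is handed in; nothing more can be done
None
```

The tool rest is home and flush on the studs, the clamp is swung to its stop over the foot plate, and the job is handed in at about 24 s of the 72 s limit; no verdict was returned.

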